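# Swing the rest bar home under the gantry and bolt it

### The job

Swing the loose end of the dark rest bar in under the overhead gantry until the bar lies against its stop post, easing it on gently rather than ramming it. Then slide the locking bolt fully in behind the bar so that it cannot swing back, and let go. Do not knock the gantry or disturb the bottle, beaker and instrument case.

Things in the scene. Friction and masses are not known exactly. Their poses are not given: they have to be found in the camera images.
- frame: Stereotaxic base fixed to the bench: aluminium plate 12 mm thick, spanning -205 to +85 mm in its x and -377 to +47 mm in its y. Origin at bench level under the vertical pivot pin near one corner; z up. The pin is 16 mm thick; a 30 mm cap keeps the bar from lifting off. At home the bar lies along this frame's -y; push its free end towards +x (away from the robot) to get there.
- bar: Dark steel rest bar, loose on the pin, flat on the plate: 24 mm wide, 22 high, about 0.4 kg, with an open aluminium cup (38 mm across, 12 high) on top, 130 mm from the pin. Origin on its underside at the pin; x runs along it to the free end at 220 mm, z up. Friction alone keeps it where it is left (a few N to move). It starts 26 to 46 degrees short of home, swung towards the robot.
- bar_tip (a point): Middle of the bar's free end face, 11 mm above the plate. With the bar against the stop it is at about x = 0, y = -220 mm in the frame's axes.
- stop: Steel stop post on the plate, 16 mm thick, 36 mm high; origin at its foot on the plate's top, at x = +20, y = -205 mm in the frame. The bar's far side comes to rest against it.
- gantry: Fixed gantry over the base (origin, axes as frame). Beam: x -40 to -8, y -248 to +42 mm, underside 142 mm above the bench; it overhangs the bar's near side at home by 28 mm, so an upright gripper does not fit in. Carried by 20 mm posts on the far side at x = 65, y = 30 and -236. At y = -130 a block and column rise to 300 mm, and an 8 mm probe holder at x = 4 hangs to 75 mm above the bench.
- bolt (a joint): Travel of the locking bolt in m: 0 = drawn back, 0.045 = fully in; slides along the frame's +y, rubs with about 2 N, stays where it is left. Starts at 0 to 0.006. Fully in, its 12 mm round-nosed rod lies behind the near side of the bar's free end for its last 30 mm, with 1.5 mm play; it strikes the bar's end if the bar is not home.
- bolt_knob (a point): Middle of the black 20 mm cap (55 to 69 mm above the bench) on the bolt's upright handle, a 16 mm post from 15 mm above the bench; at x = -19.5, y = -351 mm (+ joint value) in the frame, clear of the gantry. The 12 mm rod, 23 mm above the bench, leads from it in +y through a guide block at y = -278 to -252 mm whose top is 38 mm above the bench.
- bottle: Clear round bottle with a blue cap, 70 mm wide, 150 mm high, origin at its foot: leave alone.
- beaker: Clear open beaker 68 mm wide, 90 mm high, origin at its foot: leave alone.
- case: Black instrument case with bright edges, 130 by 190 by 45 mm, origin under its centre: leave alone.
There are look-alikes about, which are no part of the job. Of the things shaped like the bar, the steel one is meant.

How it is judged:
By the outcome, as a careful person would: the job done as asked, in the order asked, and still so for the second after the job is handed in, with the robot touching nothing.
It also fails if it takes over 50 s, if anything falls off the work surface, if the arm or the gripper's body presses on something with over 40 N, if the wrist force passes 120 N, or if a joint passes its speed limit or range.

### The arm

A 6-joint arm with a two-finger parallel gripper is mounted at the origin on the work surface. World frame = base frame: x ahead of the robot, y to its left, z up, the work surface at z = 0. Lengths are in mm, angles in rad, forces in N, time in s.
With the tool pointing down it reaches from about 275 to 750 mm from the base axis. Payload 10.2 kg.
Tool frame: the origin (TCP) lies at the very end of the fingers, on their centre line; the grasp point (between the pads) lies 19 mm behind it; z points along the fingers, y is the direction in which the jaws open and shut (so a half turn about z gives the same grasp; the last joint's range is limited). The gripper opens to 85 mm and grips with 20 to 120 N. Pads are 22 mm wide; open, the fingers measure 114 mm over their backs; the gripper's body (76 mm by 85 mm) begins 54 mm behind the grasp point. The pads swing forward as they close: fully open they stand 13 mm farther back than shut.
Start: joints at [-1.423, 0.313, 1.498, -0, 1.331, -0.223], TCP at [190.227, -489.331, 231.294] pointing down, gripper open.
Joint ranges: [-2.94, 2.94], [-0.97, 2.17], [0.19, 2.56], [-1.23, 4.37], [0.02, 3.11], [-2.88, 2.88]. Speed limits (rad/s): [2.39, 2.39, 3.01, 3.14, 3.14, 3.14].

### API

Orientations are given as a unit quaternion [w, x, y, z].
In Python, from rig import sensors, imaging, ctrl gives the robot as it stands.
- The arm moves only by the shell command python3 -m creep 'ROWS' [FORCE]. ROWS is JSON, a list of rows, each an object with "grip": the finger opening in mm, from 0 to 85.4; "linear": the shift along the tool's x, y, z in mm, a list of three; "rot": the turn, a rotation vector about the tool's x, y, z in rad, a list of three. A call has 1 to 12 rows; each row shifts and turns the commanded pose from where the row before left it, along the tool's axes as they then stand; what a row does not reach is not made up. A row lasts 1/12 s, in which the tool goes at most 41.7 mm and 7.16 degrees, less where a joint would pass 70% of its speed; a pose out of reach is approached as far as the arm can. A call with a gripper value outside its range is refused whole. The fingers move at their own pace and stop on an object; FORCE is the grip in N (left out, the last holds). Time passes only in rows, so rows that do not move let the fingers close. It gives the time, the measured TCP pose, the force and the opening at its end, in the units of the state.
- sensors.sense(): the state, without advancing time (a new reading comes with each control period).
- imaging.capture(name): name is "side" or "top" or "wrist"; returns (picture, depth): 384x512x3 uint8, red, green, blue; 384x512 float32, mm along the optical axis (not along the pixel's ray), 0 where there is no reading.
- imaging.camera_params(name): a dict with "intrinsics" (3x3 intrinsics, pixels), "R" (3x3) and "t" (3): a world point X has camera coordinates R X + t. Camera axes: x right, y down, z forward; pixel columns grow to the right and rows downward; lengths in mm; the calibration is good to about 2 mm. A picture is of the moment at which its call begins: read the wrist's pose just before it. camera_params takes no time and is no camera call; for the wrist camera it gives the pose at the moment of the call.
- ctrl.finish_job(): hands the job in, once; it reports no verdict.
The state is a dict: "time_s": time; "joints": joint angles; "dq": joint speeds; "tau": joint torques, N m; "eef_pos": TCP position; "ee_rot": TCP orientation; "force": force on the tool from outside, world axes, zero at the start; "wrist_torque": the same for the moment, N m; "grip_width": opening from 0.0 (shut) to 1.0 (fully open).
Only numpy, scipy, OpenCV 4.12 (cv2) and the standard library are available. Lean on these libraries where they do the work, as an engineer would, in place of code of your own. Each camera call takes 0.05 s, during which the arm holds its last target.

## Working session

There is one attempt and no reset: what is moved stays moved. The work goes in short steps, Python scripts to look and compute and a shell command to move; the robot and the scene stay as the last step left them, time stands still between calls to the robot, and variables do not carry over. Pictures are saved under pics/ and viewed, and the job is handed in when it is done.

```bash
ls; mkdir -p pics
python3 - <<'E'
from rig import sensors, imaging
import cv2, numpy as np
print(sensors.sense())
for n in ("side","top","wrist"):
    p,d=imaging.capture(n); cv2.imwrite(f"pics/{n}0.png",p[:,:,::-1]); np.savez(f"/tmp/{n}0.npz",p=p,d=d,**imaging.camera_params(n))
    c=imaging.camera_params(n); print(n,c)
E
```

```text
pics
{'time_s': 0.0, 'joints': array([-1.42338310e+00,  3.13471034e-01,  1.49843496e+00, -6.57425574e-06,
        1.33100579e+00, -2.23350162e-01]), 'dq': array([ 1.26484600e-04,  5.91698886e-04,  9.31796969e-05,  1.46581032e-05,
       -1.12985807e-03, -1.55823434e-03]), 'tau': array([-8.31870602e-04, -4.12266970e+01, -2.59744209e+01, -2.08898364e-04,
        4.15123359e-03, -1.42667420e-05]), 'eef_pos': array([ 190.19442542, -489.06125063,  230.72511305]), 'ee_rot': array([-6.59215887e-04,  9.82865610e-01,  1.84322429e-01,  2.18465901e-05]), 'force': array([-0.18797549, -0.47310317, -0.61321519]), 'wrist_torque': array([ 0.01503635, -0.05290844, -0.0241373 ]), 'grip_width': 1.0005026224612368}
side {'intrinsics': array([[392.45427578,   0.        , 258.77515653],
       [  0.        , 392.45427578, 192.1932716 ],
       [  0.        ,   0.        ,   1.        ]]), 'R': array([[-0.78308737,  0.62179794, -0.01189508],
       [ 0.38741894,  0.47277176, -0.79145021],
       [-0.48649845, -0.62438304, -0.61111789]]), 't': array([ 443.78561887, -141.30109267, 1450.88928699])}
top {'intrinsics': array([[388.72157724,   0.        , 261.74002892],
       [  0.        , 388.72157724, 190.23216569],
       [  0.        ,   0.        ,   1.        ]]), 'R': array([[-0.02914493, -0.99936935, -0.02028477],
       [-0.98242691,  0.03238188, -0.18381724],
       [ 0.18435818,  0.01457096, -0.98275111]]), 't': array([   8.33177515,  535.29137481, 1364.34082858])}
wrist {'intrinsics': array([[272.62848048,   0.        , 252.59280289],
       [  0.        , 272.62848048, 191.70242261],
       [  0.        ,   0.        ,   1.        ]]), 'R': array([[ 0.36214327, -0.93212163, -0.00122961],
       [-0.89200555, -0.34693981,  0.28975656],
       [-0.27051496, -0.10383657, -0.95709959]]), 't': array([-523.99118803,  -37.08946097,  379.68380261])}
```

View pics/side0.png

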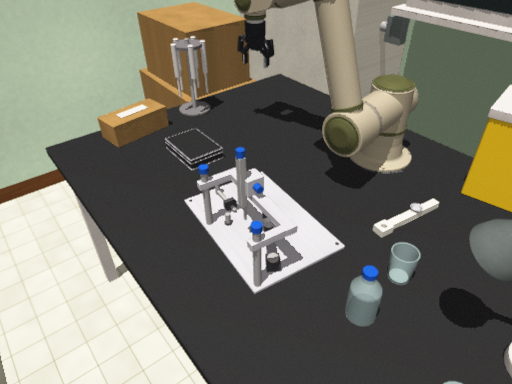

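View pics/top0.png

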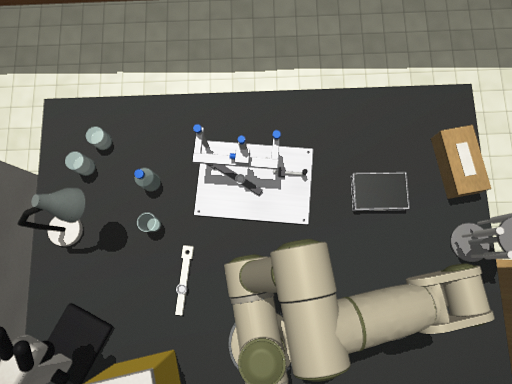

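View pics/wrist0.png

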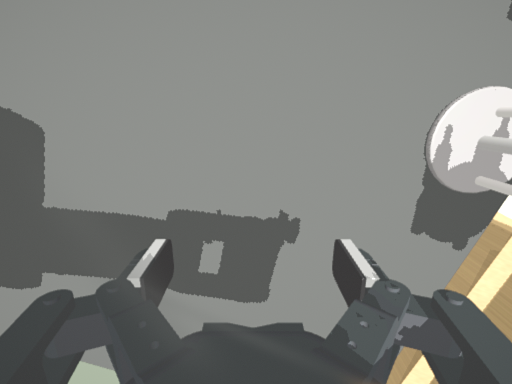

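The top view shows the white plate at about (195–313, 140–223), with the beam along its far edge and the dark bar around (215–260, 170–192). The bolt knob is near (304,174). Next I'll enlarge the views and fit the plate.

```bash
cat > h.py <<'E'
import numpy as np
def load(n):
    z=np.load(f"/tmp/{n}.npz"); return z['p'],z['d'],z['intrinsics'],z['R'],z['t']
def ray(cam,uv,h):
    K,R,t=cam; uv=np.atleast_2d(uv).astype(float)
    d=(np.linalg.inv(K)@np.c_[uv,np.ones(len(uv))].T).T@R
    c=-R.T@t; s=(h-c[2])/d[:,2]; return c+d*s[:,None]
def proj(cam,X):
    K,R,t=cam; q=(np.atleast_2d(X)@R.T+t)@K.T; return q[:,:2]/q[:,2:]
E
python3 - <<'E'
from h import *; import cv2
p,d,*c=load("top0")
cv2.imwrite("pics/topz.png",cv2.resize(p[115:235,185:325,::-1],None,fx=5,fy=5,interpolation=cv2.INTER_CUBIC))
p2,d2,*c2=load("side0")
cv2.imwrite("pics/sidez.png",cv2.resize(p2[140:295,180:345,::-1],None,fx=3.8,fy=3.8,interpolation=cv2.INTER_CUBIC))
# points at depth -> world z ; plate mask
v,u=np.mgrid[0:384,0:512]
K,R,t=c
X=((np.linalg.inv(K)@np.stack([u.ravel()*d.ravel(),v.ravel()*d.ravel(),d.ravel()])).T-t)@R
X=X.reshape(384,512,3)
m=(p.min(2)>150)&(abs(X[...,2]-12)<12)&(u>185)&(u<325)&(v>120)&(v<235)
m=m.astype(np.uint8)
n,l,s,_=cv2.connectedComponentsWithStats(m); k=1+s[1:,4].argmax(); print(s[k])
pts=X[l==k]; print(np.median(pts,0))
cn=ray(c,np.argwhere(l==k)[:,::-1],12)[:,:2].astype(np.float32)
r=cv2.minAreaRect(cn); print(r); print(cv2.boxPoints(r)); print(proj(c,np.c_[cv2.boxPoints(r),np.full(4,12)]))
E
```

```text
[ 194  146  119   78 4885]
[515.26174173 -32.88054527  10.25977615]
((578.4435424804688, 21.078842163085938), (423.58984375, 288.6273193359375), 83.46866607666016)
[[ 410.9756  -172.9263 ]
 [ 697.7296  -205.75665]
 [ 745.9115   215.08398]
 [ 459.15747  247.91434]]
[[307.79564581 223.96595295]
 [312.59369322 148.40751334]
 [202.22906905 140.05303978]
 [193.46822266 214.52031544]]
```

View pics/topz.png

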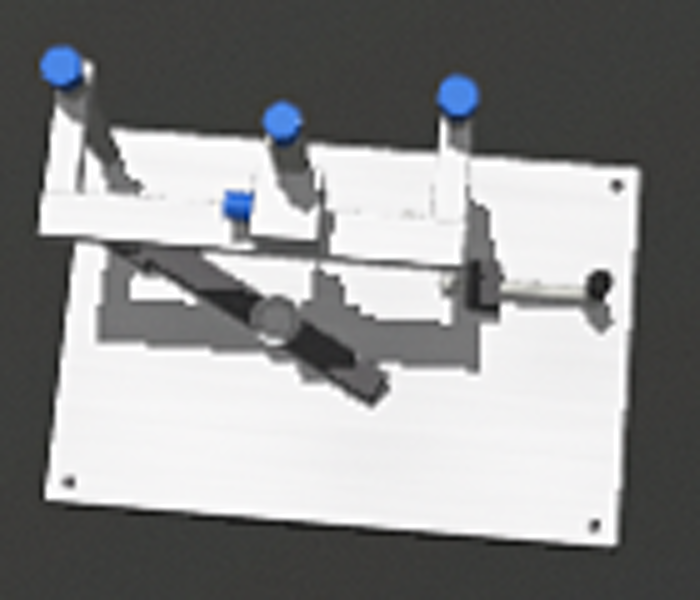

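View pics/sidez.png

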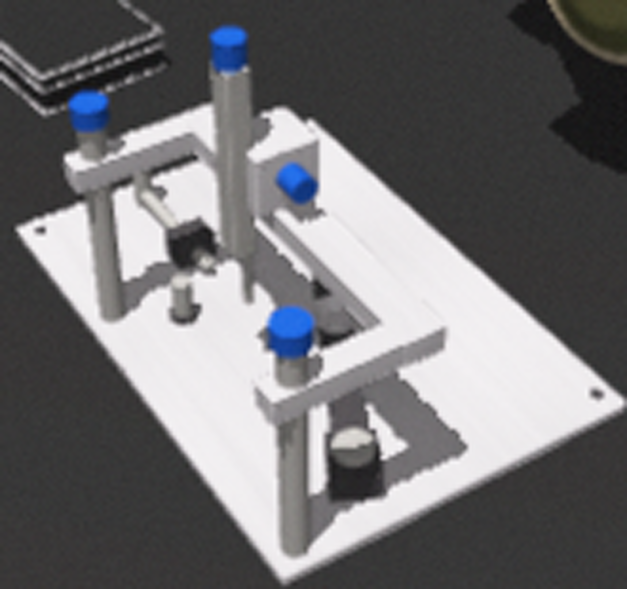

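The side view shows the beam over the bar. The knob is on the upright handle at zoom (183,295) and the cup is partly hidden. The plate fit, 423.6 × 288.6 mm, matches the given 424 × 290. Now the bar angle and the knob.

```bash
cat >> h.py <<'E'
import json
a=np.array([410.976,-172.926]); ux=np.array([697.730,-205.757])-a; ux/=np.linalg.norm(ux); uy=np.array([-ux[1],ux[0]])
O=a+205*ux+377*uy
def f2w(x,y,z): return np.r_[O+x*ux+y*uy,z]
def w2f(X): X=np.asarray(X); return np.r_[(X[:2]-O)@ux,(X[:2]-O)@uy,X[2]]
E
python3 - <<'E'
from h import *
print(O, np.degrees(np.arctan2(ux[1],ux[0])))
p,d,*c=load("top0")
# bar end-top corners (zoom px) and knob, cup, beam corner, stop etc.
for n,uv,h in [("tipL",(368,404),34),("tipR",(388,382),34),("cup",(275,318),46),("knob",(600,281),69),("beamend",(464,268),142),("beamL",(40,232),142)]:
    q=ray(c,[185+uv[0]/5-.4,115+uv[1]/5-.4],h)[0]; print(n,q.round(1),w2f(q).round(1))
p2,d2,*c2=load("side0")
for n,uv,h in [("knob",(183,310),69),("knobtop",(183,275),69)]:
    q=ray(c2,[180+uv[0]/3.8-.4,140+uv[1]/3.8-.4],h)[0]; print(n,q.round(1),w2f(q).round(1))
# side knob: find the dark knob pixels
for f in [(-19.5,-351,69),(-19.5,-348,69),(-19.5,-351,12),(20,-205,48),(0,0,12),(85,47,12),(85,-377,12),(-205,47,12),(-8,-130,75)]:
    X=f2w(*f); print(f,X.round(1),'top zoom',((proj((c),X)[0]-[185,115]+.4)*5).round(),'side zoom',((proj(c2,X)[0]-[180,140]+.4)*3.8).round())
E
```

```text
[657.52873962 178.30860334] -6.531460711200538
tipL [519.4   5.5  34. ] [-117.6 -187.4   34. ]
tipR [535.3  -9.7  34. ] [-100.  -200.6   34. ]
cup [583.6  71.8  46. ] [ -61.3 -114.3   46. ]
knob [ 598.  -165.4   69. ] [ -20.1 -348.3   69. ]
beamend [593.  -65.6 142. ] [ -36.3 -249.6  142. ]
beamL [628.6 226.3 142. ] [-34.2  44.4 142. ]
knob [687.   17.6  69. ] [  47.5 -156.3   69. ]
knobtop [665. -14.  69.] [  29.3 -190.2   69. ]
(-19.5, -351, 69) [ 598.2 -168.2   69. ] top zoom [604. 281.] side zoom [142. 147.]
(-19.5, -348, 69) [ 598.6 -165.2   69. ] top zoom [600. 280.] side zoom [144. 148.]
(-19.5, -351, 12) [ 598.2 -168.2   12. ] top zoom [597. 298.] side zoom [147. 202.]
(20, -205, 48) [654.1 -27.6  48. ] top zoom [407. 220.] side zoom [186. 281.]
(0, 0, 12) [657.5 178.3  12. ] top zoom [137. 237.] side zoom [359. 477.]
(85, 47, 12) [747.3 215.3  12. ] top zoom [ 88. 126.] side zoom [289. 579.]
(85, -377, 12) [ 699.1 -205.9   12. ] top zoom [640. 167.] side zoom [ 20. 227.]
(-205, 47, 12) [459.2 248.3  12. ] top zoom [ 44. 500.] side zoom [635. 402.]
(-8, -130, 75) [634.8  50.1  75. ] top zoom [301. 239.] side zoom [269. 296.]
```

Projections agree with the image to about 2 mm. The bar is about 29° short of home, with its tip near frame (-109,-194). 

Plan:
- Push with closed fingers tilted about 45°, with the tool turned so the wrist camera faces the robot.
- First move to a staging point above the near side of the plate.

```bash
python3 -m creep '[{"grip":0,"linear":[23,-20,0],"rot":[0,0,0]},{"grip":0,"linear":[23,-20,0],"rot":[0,0,0]},{"grip":0,"linear":[23,-20,0],"rot":[0,0,0]},{"grip":0,"linear":[23,-20,0],"rot":[0,0,0]},{"grip":0,"linear":[23,-20,0],"rot":[0,0,0]},{"grip":0,"linear":[23,-20,0],"rot":[0,0,0]},{"grip":0,"linear":[23,-20,0],"rot":[0,0,0]},{"grip":0,"linear":[23,-20,0],"rot":[0,0,0]},{"grip":0,"linear":[23,-20,0],"rot":[0,0,0]},{"grip":0,"linear":[23,-20,0],"rot":[0,0,0]},{"grip":0,"linear":[23,-20,0],"rot":[0,0,0]},{"grip":0,"linear":[23,-20,0],"rot":[0,0,0]}]' 40
python3 -m creep '[{"grip":0,"linear":[23,-20,0],"rot":[0,0,0]},{"grip":0,"linear":[23,-20,0],"rot":[0,0,0]},{"grip":0,"linear":[23,-20,0],"rot":[0,0,0]},{"grip":0,"linear":[23,-20,0],"rot":[0,0,0]},{"grip":0,"linear":[23,-20,0],"rot":[0,0,0]},{"grip":0,"linear":[23,-20,0],"rot":[0,0,0]},{"grip":0,"linear":[23,-20,0],"rot":[0,0,0]},{"grip":0,"linear":[23,-20,0],"rot":[0,0,0]},{"grip":0,"linear":[0,0,0],"rot":[0,0,0]}]'
cat >> h.py <<'E'
from scipy.spatial.transform import Rotation as Rn
def tool(s): return Rn.from_quat(s['ee_rot'],scalar_first=True).as_matrix()
def report():
    from rig import sensors
    s=sensors.sense(); T=tool(s)
    F=np.c_[np.r_[ux,0],np.r_[uy,0],[0,0,1]]
    print('t',round(s['time_s'],2),'frame',w2f(s['eef_pos']).round(1),'F_frame',(F.T@s['force']).round(1),'q',s['joints'].round(2),'grip',round(s['grip_width'],2))
    print('tool axes in frame (cols)\n',(F.T@T).round(3)); return s,T,F
def to(T,F,s,goal):
    print('tool shift',(T.T@(f2w(*goal)-s['eef_pos'])).round(1))
E
python3 -c "from h import *; report()"
```

```text
time_s: 1.15
eef_pos: [360.8, -164.1, 231.3]
ee_rot: [-0.0, 0.983, 0.184, 0.0]
force: [0.7, -0.0, -0.1]
grip_width: 0.0
time_s: 1.9
eef_pos: [475.1, 53.7, 230.9]
ee_rot: [-0.001, 0.983, 0.186, 0.0]
force: [0.2, -0.3, 0.1]
grip_width: 0.005
t 1.9 frame [-167.  -144.5  230.9] F_frame [ 0.2 -0.3  0.1] q [-0.13  0.21  1.63  0.    1.3   1.06] grip 0.0
tool axes in frame (cols)
 [[ 0.883  0.469 -0.   ]
 [ 0.469 -0.883  0.001]
 [ 0.    -0.001 -1.   ]]
```

Now I'll turn the yaw by 2.65 rad about tool z, camera side towards the robot.

```bash
python3 -m creep '[{"grip":0,"linear":[0,0,0],"rot":[0,0,-0.12]},{"grip":0,"linear":[0,0,0],"rot":[0,0,-0.12]},{"grip":0,"linear":[0,0,0],"rot":[0,0,-0.12]},{"grip":0,"linear":[0,0,0],"rot":[0,0,-0.12]},{"grip":0,"linear":[0,0,0],"rot":[0,0,-0.12]},{"grip":0,"linear":[0,0,0],"rot":[0,0,-0.12]},{"grip":0,"linear":[0,0,0],"rot":[0,0,-0.12]},{"grip":0,"linear":[0,0,0],"rot":[0,0,-0.12]},{"grip":0,"linear":[0,0,0],"rot":[0,0,-0.12]},{"grip":0,"linear":[0,0,0],"rot":[0,0,-0.12]},{"grip":0,"linear":[0,0,0],"rot":[0,0,-0.12]}]'
python3 -m creep '[{"grip":0,"linear":[0,0,0],"rot":[0,0,-0.12]},{"grip":0,"linear":[0,0,0],"rot":[0,0,-0.12]},{"grip":0,"linear":[0,0,0],"rot":[0,0,-0.12]},{"grip":0,"linear":[0,0,0],"rot":[0,0,-0.12]},{"grip":0,"linear":[0,0,0],"rot":[0,0,-0.12]},{"grip":0,"linear":[0,0,0],"rot":[0,0,-0.12]},{"grip":0,"linear":[0,0,0],"rot":[0,0,-0.12]},{"grip":0,"linear":[0,0,0],"rot":[0,0,-0.12]},{"grip":0,"linear":[0,0,0],"rot":[0,0,-0.12]},{"grip":0,"linear":[0,0,0],"rot":[0,0,-0.12]},{"grip":0,"linear":[0,0,0],"rot":[0,0,-0.12]},{"grip":0,"linear":[0,0,0],"rot":[0,0,0]}]'
python3 -m creep '[{"grip":0,"linear":[0,0,0],"rot":[0,-0.115,0]},{"grip":0,"linear":[0,0,0],"rot":[0,-0.115,0]},{"grip":0,"linear":[0,0,0],"rot":[0,-0.115,0]},{"grip":0,"linear":[0,0,0],"rot":[0,-0.115,0]},{"grip":0,"linear":[0,0,0],"rot":[0,-0.115,0]},{"grip":0,"linear":[0,0,0],"rot":[0,-0.115,0]},{"grip":0,"linear":[0,0,0],"rot":[0,-0.115,0]},{"grip":0,"linear":[0,0,0],"rot":[0,0,0]}]'
python3 -c "
from h import *
s,T,F=report(); to(T,F,s,(-150,-160,24))"
```

```text
time_s: 2.82
eef_pos: [473.8, 49.8, 231.1]
ee_rot: [-0.0, 0.661, 0.75, -0.0]
force: [-0.8, 0.7, 0.5]
grip_width: -0.001
time_s: 3.82
eef_pos: [473.8, 49.9, 231.1]
ee_rot: [-0.0, 0.063, 0.998, -0.0]
force: [-1.0, 0.2, -0.8]
grip_width: 0.001
time_s: 4.48
eef_pos: [471.2, 50.6, 228.8]
ee_rot: [0.391, 0.062, 0.918, -0.025]
force: [0.4, -0.2, -0.6]
grip_width: 0.003
t 4.48 frame [-170.5 -148.1  228.8] F_frame [ 0.4 -0.1 -0.6] q [-0.15 -0.12  2.21  0.05  0.25 -1.63] grip 0.0
tool axes in frame (cols)
 [[-0.693  0.019  0.72 ]
 [ 0.015  1.    -0.012]
 [-0.72   0.002 -0.694]]
tool shift [133.1 -12.  157. ]
```

The tilt is 46°, but j5 is already 0.25 and will fall as I lower the tool. I'll check the arm geometry from the poses seen so far before going lower.

```bash
python3 -m creep '[{"grip":0,"linear":[0,0,-10],"rot":[0,0,0]},{"grip":0,"linear":[0,0,-20],"rot":[0,0,0]},{"grip":0,"linear":[10,0,0],"rot":[0,0,0]},{"grip":0,"linear":[15,0,0],"rot":[0,0,0]},{"grip":0,"linear":[0,0,0],"rot":[0,0,0]}]'
python3 - <<'E'
from h import *
from scipy.optimize import least_squares
s,T,F=report()
D=[([-1.42338,.31347,1.49843,0,1.33101],[190.19,-489.06,230.73]),([-.15,-.12,2.21,.05,.25],[471.2,50.6,228.8]),([-.13,.21,1.63,0,1.30],[475.1,53.7,230.9]),(s['joints'][:5],s['eef_pos'])]
def res(p):
    a,L1,L2,h,Lt,dl,e=p; o=[]
    for q,x in D:
        r=a+L1*np.sin(q[1])+L2*np.sin(q[1]+q[2]+e)+Lt*np.sin(q[1]+q[2]+q[4])
        z=h+L1*np.cos(q[1])+L2*np.cos(q[1]+q[2]+e)+Lt*np.cos(q[1]+q[2]+q[4])
        rr=np.sqrt(max(x[0]**2+x[1]**2-dl**2,1)); o+= [r-rr,z-x[2]]
    return np.r_[o,(p-np.array([0,400,400,200,230,110,0]))*np.array([.05,.02,.02,.02,.02,.1,20])]
f=least_squares(res,[0,400,400,200,230,110,0]); print(f.x.round(2),f.fun.round(1)[:8])
E
```

```text
time_s: 4.9
eef_pos: [434.1, 55.4, 232.7]
ee_rot: [0.388, 0.061, 0.919, -0.025]
force: [0.9, 0.4, -0.9]
grip_width: -0.001
t 4.9 frame [-208.  -147.5  232.7] F_frame [ 0.8  0.5 -0.9] q [-0.15 -0.22  2.27  0.05  0.29 -1.63] grip -0.0
tool axes in frame (cols)
 [[-0.697  0.018  0.717]
 [ 0.014  1.    -0.012]
 [-0.717  0.002 -0.697]]
[1.2100e+00 4.4819e+02 3.8982e+02 1.7121e+02 2.5687e+02 1.0960e+02
 5.0000e-02] [-0.3 -0.6  0.1 -0.2  0.2  0.8 -0.1  0.1]
```

The model fits to under 1 mm. The unflipped wrist would need j5 ≈ -18° at the home push, which is out of range. I'll flip the wrist (j4→π): roll half a turn about tool z first, then sweep j4 about the forearm axis, which is fixed in the tool frame.

```bash
python3 -m creep '[{"grip":0,"linear":[0,0,0],"rot":[0,0,0.12]},{"grip":0,"linear":[0,0,0],"rot":[0,0,0.12]},{"grip":0,"linear":[0,0,0],"rot":[0,0,0.12]},{"grip":0,"linear":[0,0,0],"rot":[0,0,0.12]},{"grip":0,"linear":[0,0,0],"rot":[0,0,0.12]},{"grip":0,"linear":[0,0,0],"rot":[0,0,0.12]},{"grip":0,"linear":[0,0,0],"rot":[0,0,0.12]},{"grip":0,"linear":[0,0,0],"rot":[0,0,0.12]},{"grip":0,"linear":[0,0,0],"rot":[0,0,0.12]},{"grip":0,"linear":[0,0,0],"rot":[0,0,0.12]},{"grip":0,"linear":[0,0,0],"rot":[0,0,0.12]},{"grip":0,"linear":[0,0,0],"rot":[0,0,0.12]}]'
python3 -m creep '[{"grip":0,"linear":[0,0,0],"rot":[0,0,0.12]},{"grip":0,"linear":[0,0,0],"rot":[0,0,0.12]},{"grip":0,"linear":[0,0,0],"rot":[0,0,0.12]},{"grip":0,"linear":[0,0,0],"rot":[0,0,0.12]},{"grip":0,"linear":[0,0,0],"rot":[0,0,0.12]},{"grip":0,"linear":[0,0,0],"rot":[0,0,0.12]},{"grip":0,"linear":[0,0,0],"rot":[0,0,0.12]},{"grip":0,"linear":[0,0,0],"rot":[0,0,0.12]},{"grip":0,"linear":[0,0,0],"rot":[0,0,0.12]},{"grip":0,"linear":[0,0,0],"rot":[0,0,0.12]},{"grip":0,"linear":[0,0,0],"rot":[0,0,0.12]},{"grip":0,"linear":[0,0,0],"rot":[0,0,0.12]}]'
python3 -m creep '[{"grip":0,"linear":[0,0,0],"rot":[0,0,0.12]},{"grip":0,"linear":[0,0,0],"rot":[0,0,0.12]},{"grip":0,"linear":[0,0,0],"rot":[0,0,0]},{"grip":0,"linear":[0,0,0],"rot":[0.034,0,0.115]},{"grip":0,"linear":[0,0,0],"rot":[0.034,0,0.115]},{"grip":0,"linear":[0,0,0],"rot":[0.034,0,0.115]},{"grip":0,"linear":[0,0,0],"rot":[0,0,0]}]'
python3 -c "from h import *; report()"
```

```text
time_s: 5.9
eef_pos: [436.2, 55.0, 234.8]
ee_rot: [0.309, 0.654, 0.648, 0.239]
force: [0.4, -0.3, 0.3]
grip_width: 0.0
time_s: 6.9
eef_pos: [436.2, 55.0, 234.8]
ee_rot: [0.075, 0.919, 0.056, 0.383]
force: [0.4, -0.4, -0.1]
grip_width: 0.0
time_s: 7.48
eef_pos: [435.9, 54.9, 234.4]
ee_rot: [-0.08, 0.899, -0.181, 0.392]
force: [-1.0, 0.4, -0.8]
grip_width: -0.003
t 7.48 frame [-206.2 -147.8  234.4] F_frame [-1.1  0.3 -0.8] q [-0.26 -0.25  2.3   0.6   0.34  1.22] grip -0.0
tool axes in frame (cols)
 [[ 0.668 -0.157  0.728]
 [-0.314 -0.946  0.085]
 [ 0.675 -0.285 -0.681]]
```

```bash
cat >> h.py <<'E'
def wax():
    s,T,F=report(); q=s['joints']; a=q[1]+q[2]
    w=np.array([np.sin(a)*np.cos(q[0]),np.sin(a)*np.sin(q[0]),np.cos(a)]); print('w tool',(T.T@w).round(3),'x.12',(.12*T.T@w).round(3),'forearm deg',np.degrees(a).round(1))
E
python3 -c "from h import *; wax()"; python3 -m creep '[{"grip":0,"linear":[0,0,0],"rot":[0.037,-0.007,0.114]},{"grip":0,"linear":[0,0,0],"rot":[0.037,-0.007,0.114]},{"grip":0,"linear":[0,0,0],"rot":[0.037,-0.007,0.114]},{"grip":0,"linear":[0,0,0],"rot":[0.037,-0.007,0.114]},{"grip":0,"linear":[0,0,0],"rot":[0,0,0]}]'; python3 -c "from h import *; wax()"
```

```text
t 7.48 frame [-206.2 -147.8  234.4] F_frame [-1.1  0.3 -0.8] q [-0.26 -0.25  2.3   0.6   0.34  1.22] grip -0.0
tool axes in frame (cols)
 [[ 0.668 -0.157  0.728]
 [-0.314 -0.946  0.085]
 [ 0.675 -0.285 -0.681]]
w tool [0.313 0.115 0.943] x.12 [0.038 0.014 0.113] forearm deg 117.6
time_s: 7.9
eef_pos: [435.3, 54.8, 233.6]
ee_rot: [-0.232, 0.833, -0.348, 0.363]
force: [-0.2, -0.4, -0.7]
grip_width: 0.001
t 7.9 frame [-206.8 -148.   233.6] F_frame [-0.1 -0.4 -0.7] q [-0.42 -0.27  2.35  1.09  0.51  1.1 ] grip 0.0
tool axes in frame (cols)
 [[ 0.577 -0.334  0.746]
 [-0.687 -0.693  0.221]
 [ 0.443 -0.639 -0.629]]
w tool [0.438 0.221 0.871] x.12 [0.053 0.027 0.105] forearm deg 119.7
```

The flip sense is right, with j4 now 1.09. I'll lower with this orientation so the forearm gets steeper, then turn to the final orientation.

Run:
```python
from h import *
s,T,F=report(); to(T,F,s,(-160,-165,110))
```

```text
t 7.9 frame [-206.8 -148.   233.6] F_frame [-0.1 -0.4 -0.7] q [-0.42 -0.27  2.35  1.09  0.51  1.1 ] grip 0.0
tool axes in frame (cols)
 [[ 0.577 -0.334  0.746]
 [-0.687 -0.693  0.221]
 [ 0.443 -0.639 -0.629]]
tool shift [-16.   75.2 108.8]
```

```bash
python3 -m creep '[{"grip":0,"linear":[-2,9.4,13.6],"rot":[0,0,0]},{"grip":0,"linear":[-2,9.4,13.6],"rot":[0,0,0]},{"grip":0,"linear":[-2,9.4,13.6],"rot":[0,0,0]},{"grip":0,"linear":[-2,9.4,13.6],"rot":[0,0,0]},{"grip":0,"linear":[-2,9.4,13.6],"rot":[0,0,0]},{"grip":0,"linear":[-2,9.4,13.6],"rot":[0,0,0]},{"grip":0,"linear":[-2,9.4,13.6],"rot":[0,0,0]},{"grip":0,"linear":[-2,9.4,13.6],"rot":[0,0,0]},{"grip":0,"linear":[0,0,0],"rot":[0,0,0]}]'
cat >> h.py <<'E'
def goalrot(tilt=46,yaw=0):
    s,T,F=report(); t=np.radians(tilt)
    G=np.c_[[-np.cos(t),0,-np.sin(t)],[0,1,0],[np.sin(t),0,-np.cos(t)]]
    G=F@Rn.from_euler('z',yaw,degrees=True).as_matrix()@G
    r=Rn.from_matrix(T.T@G).as_rotvec(); n=np.linalg.norm(r); print('rotvec',r.round(3),n.round(3),'rows',np.ceil(n/.12),'per row',(r/np.ceil(n/.12)).round(4))
E
python3 -c "from h import *; goalrot(); wax()"
```

```text
time_s: 8.65
eef_pos: [480.2, 33.8, 108.0]
ee_rot: [-0.232, 0.834, -0.345, 0.361]
force: [0.1, 0.0, 0.1]
grip_width: -0.002
t 8.65 frame [-159.7 -163.8  108. ] F_frame [0.1 0.  0.1] q [-0.42  0.21  2.4   2.05  0.52  0.02] grip -0.0
tool axes in frame (cols)
 [[ 0.582 -0.331  0.743]
 [-0.682 -0.696  0.224]
 [ 0.443 -0.637 -0.631]]
rotvec [0.034 0.298 2.36 ] 2.379 rows 20.0 per row [0.0017 0.0149 0.118 ]
t 8.65 frame [-159.7 -163.8  108. ] F_frame [0.1 0.  0.1] q [-0.42  0.21  2.4   2.05  0.52  0.02] grip -0.0
tool axes in frame (cols)
 [[ 0.582 -0.331  0.743]
 [-0.682 -0.696  0.224]
 [ 0.443 -0.637 -0.631]]
w tool [0.009 0.495 0.869] x.12 [0.001 0.059 0.104] forearm deg 149.3
```

```bash
python3 -m creep '[{"grip":0,"linear":[0,0,0],"rot":[0.002,0.015,0.118]},{"grip":0,"linear":[0,0,0],"rot":[0.002,0.015,0.118]},{"grip":0,"linear":[0,0,0],"rot":[0.002,0.015,0.118]},{"grip":0,"linear":[0,0,0],"rot":[0.002,0.015,0.118]},{"grip":0,"linear":[0,0,0],"rot":[0.002,0.015,0.118]},{"grip":0,"linear":[0,0,0],"rot":[0.002,0.015,0.118]},{"grip":0,"linear":[0,0,0],"rot":[0.002,0.015,0.118]},{"grip":0,"linear":[0,0,0],"rot":[0.002,0.015,0.118]},{"grip":0,"linear":[0,0,0],"rot":[0.002,0.015,0.118]},{"grip":0,"linear":[0,0,0],"rot":[0.002,0.015,0.118]}]'
python3 -m creep '[{"grip":0,"linear":[0,0,0],"rot":[0.002,0.015,0.118]},{"grip":0,"linear":[0,0,0],"rot":[0.002,0.015,0.118]},{"grip":0,"linear":[0,0,0],"rot":[0.002,0.015,0.118]},{"grip":0,"linear":[0,0,0],"rot":[0.002,0.015,0.118]},{"grip":0,"linear":[0,0,0],"rot":[0.002,0.015,0.118]},{"grip":0,"linear":[0,0,0],"rot":[0.002,0.015,0.118]},{"grip":0,"linear":[0,0,0],"rot":[0.002,0.015,0.118]},{"grip":0,"linear":[0,0,0],"rot":[0.002,0.015,0.118]},{"grip":0,"linear":[0,0,0],"rot":[0.002,0.015,0.118]},{"grip":0,"linear":[0,0,0],"rot":[0.002,0.015,0.118]},{"grip":0,"linear":[0,0,0],"rot":[0,0,0]}]'
python3 -c "
from h import *; goalrot(); s,T,F=report(); to(T,F,s,(-145,-150,24))"
```

```text
time_s: 9.48
eef_pos: [480.5, 34.3, 111.4]
ee_rot: [0.379, -0.468, 0.763, -0.233]
force: [-0.2, -0.2, -0.1]
grip_width: -0.002
time_s: 10.4
eef_pos: [481.1, 33.8, 112.1]
ee_rot: [0.395, 0.056, 0.917, -0.023]
force: [-0.3, 0.2, -0.3]
grip_width: -0.001
t 10.4 frame [-158.9 -163.6  112.1] F_frame [-0.3  0.2 -0.3] q [-0.21  0.18  2.34  2.81  0.2   1.84] grip -0.0
tool axes in frame (cols)
 [[-0.687  0.007  0.727]
 [ 0.006  1.    -0.004]
 [-0.727  0.002 -0.687]]
rotvec [-0.004  0.011 -0.006] 0.013 rows 1.0 per row [-0.0042  0.0107 -0.0063]
t 10.4 frame [-158.9 -163.6  112.1] F_frame [-0.3  0.2 -0.3] q [-0.21  0.18  2.34  2.81  0.2   1.84] grip -0.0
tool axes in frame (cols)
 [[-0.687  0.007  0.727]
 [ 0.006  1.    -0.004]
 [-0.727  0.002 -0.687]]
tool shift [54.6 13.6 70.5]
```

Wrist flipped, and the tilt is as wanted. Now descending beside the bar.

```bash
python3 -m creep '[{"grip":0,"linear":[9,2,12],"rot":[0,0,0]},{"grip":0,"linear":[9,2,12],"rot":[0,0,0]},{"grip":0,"linear":[9,2,12],"rot":[0,0,0]},{"grip":0,"linear":[9,2,12],"rot":[0,0,0]},{"grip":0,"linear":[9,2,11],"rot":[0,0,0]},{"grip":0,"linear":[9,3,11],"rot":[0,0,0]},{"grip":0,"linear":[0,0,0],"rot":[0,0,0]}]'
python3 - <<'E'
from h import *; from rig import imaging; import cv2
s,T,F=report(); to(T,F,s,(-118,-155,25))
for n,(a,b,c,d) in {"top":(115,235,185,325),"side":(140,295,180,345)}.items():
    p,_=imaging.capture(n); cv2.imwrite(f"pics/{n}1.png",cv2.resize(p[a:b,c:d,::-1],None,fx=3.6,fy=3.6,interpolation=cv2.INTER_CUBIC))
p,_=imaging.capture("wrist"); cv2.imwrite("pics/wrist1.png",p[:,:,::-1])
E
```

```text
time_s: 10.98
eef_pos: [495.0, 45.5, 21.6]
ee_rot: [0.393, 0.053, 0.918, -0.024]
force: [-0.1, -0.5, 0.4]
grip_width: -0.003
t 10.98 frame [-146.4 -150.4   21.6] F_frame [-0.  -0.5  0.4] q [-0.16  0.5   2.33  3.08  0.49  1.6 ] grip -0.0
tool axes in frame (cols)
 [[-0.69   0.003  0.724]
 [ 0.001  1.    -0.003]
 [-0.724 -0.002 -0.69 ]]
tool shift [-22.   -4.5  18.2]
```

View pics/side1.png

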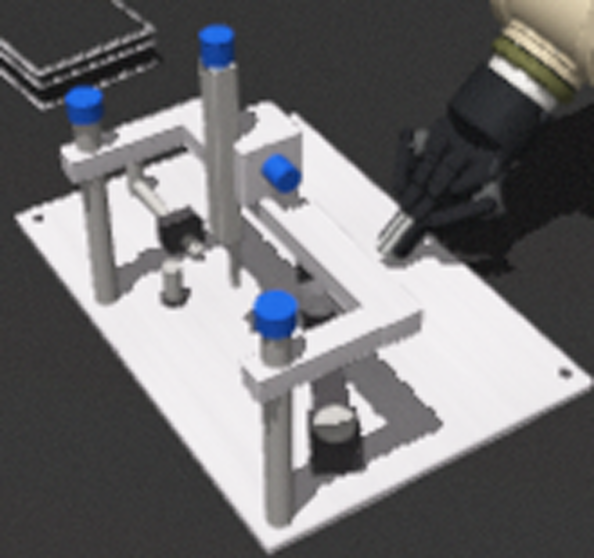

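View pics/top1.png

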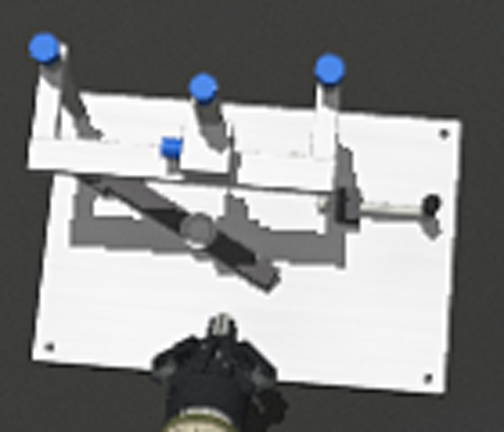

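View pics/wrist1.png

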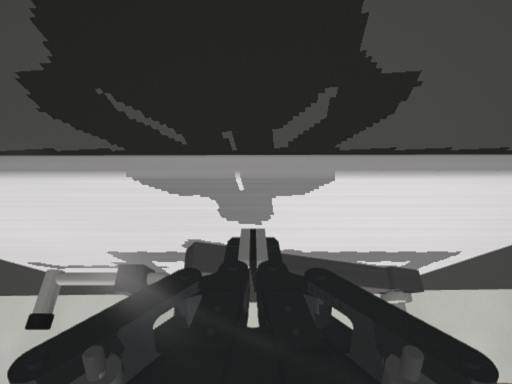

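The fingers are about 30 mm short of the bar with z at 22 mm, and the rest is undisturbed. I'll approach, raising a few mm, then start the sweep.

```bash
python3 -m creep '[{"grip":0,"linear":[-5,2,4],"rot":[0,0,0]},{"grip":0,"linear":[-5,2,4],"rot":[0,0,0]},{"grip":0,"linear":[-5,2,4],"rot":[0,0,0]},{"grip":0,"linear":[-4,2,4],"rot":[0,0,0]},{"grip":0,"linear":[-3,1,3],"rot":[0,0,0]},{"grip":0,"linear":[-2,0,2],"rot":[0,0,0]},{"grip":0,"linear":[-2,0,2],"rot":[0,0,0]}]'
python3 -c "
from h import *; s,T,F=report(); to(T,F,s,(-65,-159,25))"
```

```text
time_s: 11.72
eef_pos: [530.7, 48.9, 26.0]
ee_rot: [0.394, 0.057, 0.917, -0.024]
force: [-0.2, -0.4, 0.8]
grip_width: -0.0
t 11.72 frame [-111.2 -142.9   26. ] F_frame [-0.2 -0.4  0.8] q [-0.13  0.51  2.23  3.13  0.41  1.58] grip -0.0
tool axes in frame (cols)
 [[-0.689  0.009  0.725]
 [ 0.007  1.    -0.006]
 [-0.725  0.001 -0.689]]
tool shift [-31.2 -15.6  34.3]
```

```bash
python3 -m creep '[{"grip":0,"linear":[-2.6,-0.8,2.8],"rot":[0,0,0]},{"grip":0,"linear":[-2.6,-0.8,2.8],"rot":[0,0,0]},{"grip":0,"linear":[-2.6,-1.3,2.8],"rot":[0,0,0]},{"grip":0,"linear":[-2.6,-1.3,2.8],"rot":[0,0,0]},{"grip":0,"linear":[-2.6,-1.3,2.8],"rot":[0,0,0]},{"grip":0,"linear":[-2.6,-1.3,2.8],"rot":[0,0,0]}]'
python3 -c "
from h import *; s,T,F=report(); to(T,F,s,(-65,-159,25))"
python3 -m creep '[{"grip":0,"linear":[-2.6,-1.4,2.8],"rot":[0,0,0]},{"grip":0,"linear":[-2.6,-1.4,2.8],"rot":[0,0,0]},{"grip":0,"linear":[-2.6,-1.4,2.8],"rot":[0,0,0]},{"grip":0,"linear":[-2.6,-1.4,2.8],"rot":[0,0,0]},{"grip":0,"linear":[-2.6,-1.4,2.8],"rot":[0,0,0]},{"grip":0,"linear":[-2.6,-1.4,2.8],"rot":[0,0,0]}]'
python3 - <<'E'
from h import *; from rig import imaging; import cv2
s,T,F=report(); to(T,F,s,(-30,-170,25))
for n,(a,b,c,d) in {"top":(115,235,185,325),"side":(140,295,180,345)}.items():
    p,_=imaging.capture(n); cv2.imwrite(f"pics/{n}2.png",cv2.resize(p[a:b,c:d,::-1],None,fx=3.6,fy=3.6,interpolation=cv2.INTER_CUBIC))
E
```

```text
time_s: 12.22
eef_pos: [552.4, 39.1, 25.5]
ee_rot: [0.393, 0.057, 0.917, -0.024]
force: [-2.3, -0.3, -0.9]
grip_width: -0.002
t 12.22 frame [ -88.6 -150.3   25.5] F_frame [-2.2 -0.5 -0.9] q [-0.15  0.54  2.17  3.09  0.38  1.6 ] grip -0.0
tool axes in frame (cols)
 [[-0.69   0.01   0.724]
 [ 0.008  1.    -0.007]
 [-0.724  0.001 -0.69 ]]
tool shift [-16.   -8.5  17.5]
time_s: 12.72
eef_pos: [574.4, 27.9, 25.4]
ee_rot: [0.394, 0.057, 0.917, -0.024]
force: [-2.1, 0.0, 0.5]
grip_width: 0.001
t 12.72 frame [ -65.5 -158.9   25.4] F_frame [-2.1 -0.2  0.5] q [-0.17  0.56  2.12  3.04  0.34  1.64] grip 0.0
tool axes in frame (cols)
 [[-0.689  0.01   0.725]
 [ 0.007  1.    -0.007]
 [-0.725  0.001 -0.689]]
tool shift [-24.2 -10.8  26.1]
```

View pics/side2.png

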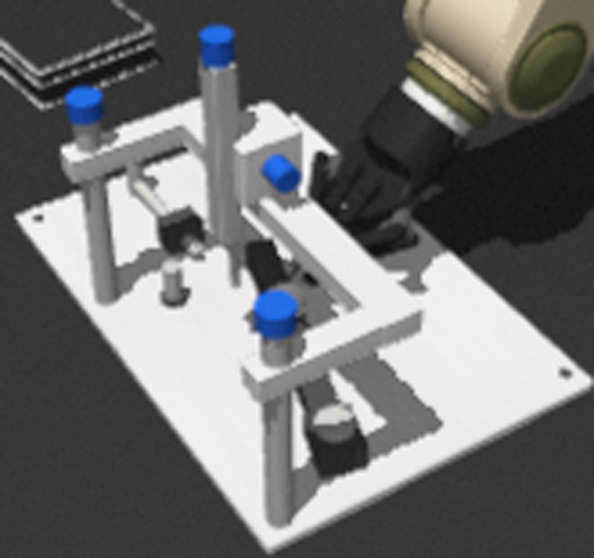

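View pics/top2.png

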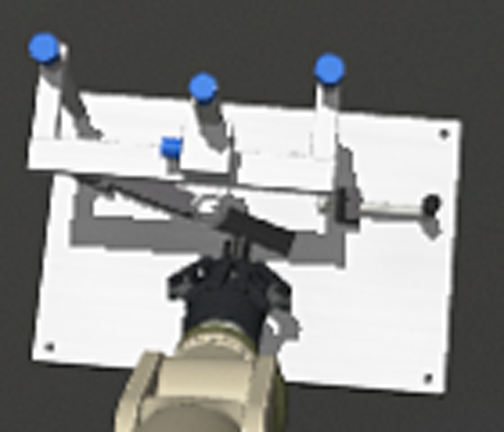

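The bar is following with about 2 N and is at roughly 15–17°, and the gantry is clear. I'll continue, then go slowly.

```bash
python3 -m creep '[{"grip":0,"linear":[-2.7,-1.2,2.9],"rot":[0,0,0]},{"grip":0,"linear":[-2.7,-1.2,2.9],"rot":[0,0,0]},{"grip":0,"linear":[-2.7,-1.2,2.9],"rot":[0,0,0]},{"grip":0,"linear":[-2.7,-1.2,2.9],"rot":[0,0,0]},{"grip":0,"linear":[-2.7,-1.2,2.9],"rot":[0,0,0]},{"grip":0,"linear":[-2.7,-1.2,2.9],"rot":[0,0,0]},{"grip":0,"linear":[-1.5,-0.5,1.6],"rot":[0,0,0]},{"grip":0,"linear":[-1.5,-0.5,1.6],"rot":[0,0,0]}]'
python3 - <<'E'
from h import *; from rig import imaging; import cv2
s,T,F=report(); to(T,F,s,(-24,-172,25))
for n,(a,b,c,d) in {"top":(115,235,185,325),"side":(140,295,180,345)}.items():
    p,_=imaging.capture(n); cv2.imwrite(f"pics/{n}3.png",cv2.resize(p[a:b,c:d,::-1],None,fx=3.6,fy=3.6,interpolation=cv2.INTER_CUBIC))
E
```

```text
time_s: 13.48
eef_pos: [601.3, 16.4, 25.2]
ee_rot: [0.394, 0.057, 0.917, -0.024]
force: [-3.1, 0.5, 2.2]
grip_width: -0.003
t 13.48 frame [ -37.4 -167.2   25.2] F_frame [-3.1  0.1  2.2] q [-0.19  0.59  2.04  2.98  0.3   1.68] grip -0.0
tool axes in frame (cols)
 [[-0.689  0.01   0.725]
 [ 0.007  1.    -0.006]
 [-0.725  0.001 -0.689]]
tool shift [-9.1 -4.6  9.9]
```

View pics/side3.png

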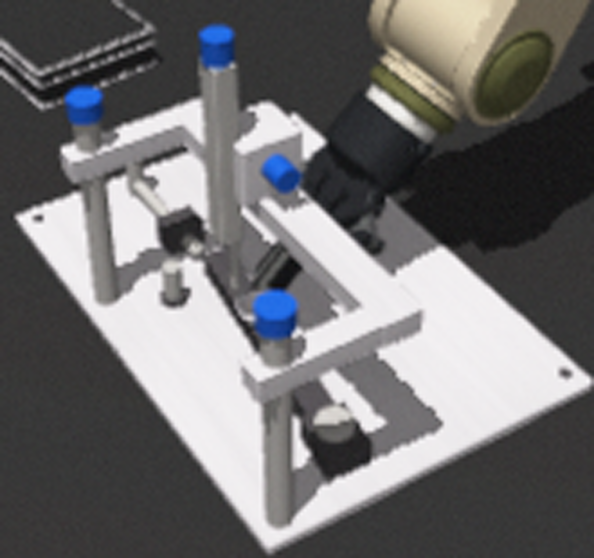

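View pics/top3.png

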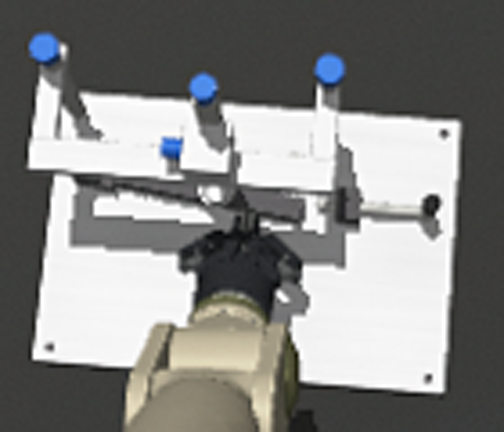

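The bar is close to home, with its tip entering under the beam. From here I go slowly with force checks.

```bash
python3 -m creep '[{"grip":0,"linear":[-1.4,-0.5,1.5],"rot":[0,0,0]},{"grip":0,"linear":[-1.4,-0.5,1.5],"rot":[0,0,0]},{"grip":0,"linear":[-1.4,-0.5,1.5],"rot":[0,0,0]},{"grip":0,"linear":[-1.4,-0.5,1.5],"rot":[0,0,0]},{"grip":0,"linear":[-0.7,-0.2,0.7],"rot":[0,0,0]}]'
python3 -c "
from h import *; report()"
python3 -m creep '[{"grip":0,"linear":[-0.7,-0.2,0.7],"rot":[0,0,0]},{"grip":0,"linear":[-0.7,-0.2,0.7],"rot":[0,0,0]},{"grip":0,"linear":[-0.7,-0.2,0.7],"rot":[0,0,0]},{"grip":0,"linear":[-0.7,-0.2,0.7],"rot":[0,0,0]}]'
python3 - <<'E'
from h import *; from rig import imaging; import cv2
report()
for n,(a,b,c,d) in {"side":(185,235,215,285)}.items():
    p,_=imaging.capture(n); cv2.imwrite(f"pics/{n}4.png",cv2.resize(p[a:b,c:d,::-1],None,fx=10,fy=10,interpolation=cv2.INTER_CUBIC))
E
```

```text
time_s: 14.0
eef_pos: [610.1, 13.2, 25.1]
ee_rot: [0.394, 0.057, 0.917, -0.024]
force: [-1.0, 1.7, 0.7]
grip_width: 0.0
t 14.0 frame [ -28.3 -169.5   25.1] F_frame [-1.2  1.6  0.7] q [-0.19  0.6   2.02  2.97  0.29  1.69] grip 0.0
tool axes in frame (cols)
 [[-0.689  0.01   0.725]
 [ 0.007  1.    -0.006]
 [-0.725  0.001 -0.689]]
time_s: 14.33
eef_pos: [613.7, 11.9, 25.1]
ee_rot: [0.393, 0.057, 0.917, -0.024]
force: [-1.8, 1.0, -0.1]
grip_width: 0.001
t 14.33 frame [ -24.6 -170.3   25.1] F_frame [-1.9  0.8 -0.1] q [-0.19  0.6   2.01  2.96  0.28  1.7 ] grip 0.0
tool axes in frame (cols)
 [[-0.689  0.01   0.725]
 [ 0.007  1.    -0.006]
 [-0.725  0.001 -0.689]]
```

View pics/side4.png

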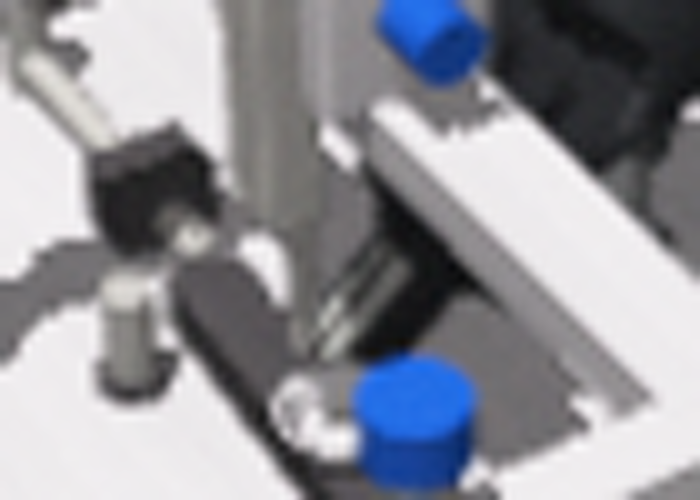

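A few mm of gap to the stop post is still visible, around zoom (165,310). Continuing at half a mm to 1 mm per row.

```bash
for i in 1; do python3 -m creep '[{"grip":0,"linear":[-0.6,-0.2,0.6],"rot":[0,0,0]},{"grip":0,"linear":[-0.6,-0.2,0.6],"rot":[0,0,0]},{"grip":0,"linear":[-0.6,-0.2,0.6],"rot":[0,0,0]}]'; done
python3 -c "
from h import *; report()" | head -1
python3 -m creep '[{"grip":0,"linear":[-0.4,0,0.4],"rot":[0,0,0]},{"grip":0,"linear":[-0.4,0,0.4],"rot":[0,0,0]},{"grip":0,"linear":[-0.4,0,0.4],"rot":[0,0,0]}]'
python3 -c "
from h import *; report()" | head -1
```

```text
time_s: 14.63
eef_pos: [616.2, 11.0, 25.3]
ee_rot: [0.394, 0.057, 0.917, -0.024]
force: [-0.6, 1.2, -0.7]
grip_width: 0.0
t 14.63 frame [ -22.  -170.9   25.3] F_frame [-0.8  1.1 -0.7] q [-0.19  0.6   2.    2.95  0.28  1.7 ] grip 0.0
time_s: 14.88
eef_pos: [617.8, 10.7, 25.3]
ee_rot: [0.394, 0.057, 0.917, -0.024]
force: [-1.2, 0.9, -0.9]
grip_width: 0.002
t 14.88 frame [ -20.4 -171.    25.3] F_frame [-1.3  0.8 -0.9] q [-0.19  0.6   2.    2.95  0.28  1.7 ] grip 0.0
```

Run:
```python
from h import *; from rig import imaging; import cv2
p,_=imaging.capture("side"); cv2.imwrite(f"pics/side5.png",cv2.resize(p[185:235,215:285,::-1],None,fx=10,fy=10,interpolation=cv2.INTER_CUBIC))
```

```text
(no output)
```

View pics/side5.png

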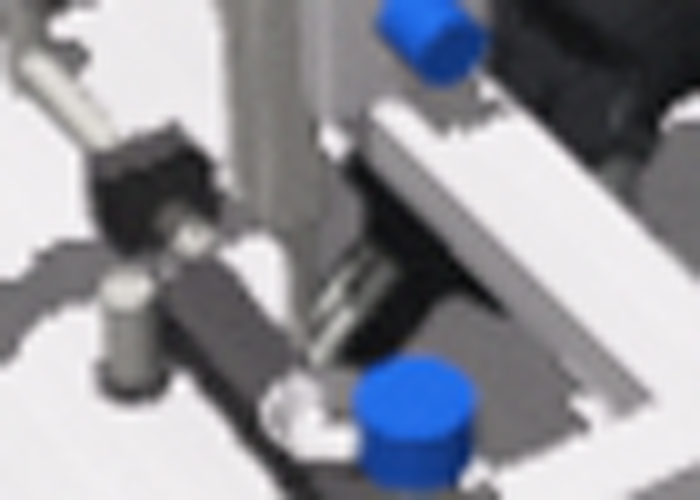

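Nearly there, and the force is still only friction. Smaller steps now.

```bash
python3 -m creep '[{"grip":0,"linear":[-0.35,0,0.36],"rot":[0,0,0]},{"grip":0,"linear":[-0.35,0,0.36],"rot":[0,0,0]}]'|grep force
python3 -c "
from h import *; report()" | head -1
python3 -m creep '[{"grip":0,"linear":[-0.35,0,0.36],"rot":[0,0,0]},{"grip":0,"linear":[-0.35,0,0.36],"rot":[0,0,0]}]'
python3 -c "
from h import *; report()" | head -1
```

```text
force: [-1.6, -0.2, -1.3]
t 15.1 frame [ -19.4 -171.    25.3] F_frame [-1.5 -0.3 -1.3] q [-0.19  0.61  2.    2.95  0.27  1.71] grip -0.0
time_s: 15.27
eef_pos: [619.8, 10.5, 25.3]
ee_rot: [0.394, 0.057, 0.917, -0.024]
force: [-2.5, 0.4, -0.7]
grip_width: -0.001
t 15.27 frame [ -18.4 -171.    25.3] F_frame [-2.5  0.1 -0.7] q [-0.19  0.61  1.99  2.95  0.27  1.71] grip -0.0
```

```bash
for k in 1; do python3 -m creep '[{"grip":0,"linear":[-0.35,0,0.36],"rot":[0,0,0]},{"grip":0,"linear":[-0.35,0,0.36],"rot":[0,0,0]}]'|grep force; done
python3 -c "
from h import *; report()" | head -1
python3 -m creep '[{"grip":0,"linear":[-0.35,0,0.36],"rot":[0,0,0]},{"grip":0,"linear":[0,0,0],"rot":[0,0,0]}]'|grep force
python3 - <<'E'
from h import *; from rig import imaging; import cv2
report()
p,_=imaging.capture("side"); cv2.imwrite(f"pics/side6.png",cv2.resize(p[185:235,215:285,::-1],None,fx=10,fy=10,interpolation=cv2.INTER_CUBIC))
E
```

```text
force: [-1.2, -0.5, -0.8]
t 15.43 frame [ -17.3 -171.    25.4] F_frame [-1.1 -0.7 -0.8] q [-0.19  0.61  1.99  2.95  0.27  1.71] grip 0.0
force: [-1.2, -0.0, -1.5]
t 15.6 frame [ -16.7 -171.    25.4] F_frame [-1.2 -0.2 -1.5] q [-0.19  0.61  1.99  2.95  0.27  1.71] grip 0.0
tool axes in frame (cols)
 [[-0.689  0.01   0.725]
 [ 0.007  1.    -0.006]
 [-0.725  0.001 -0.689]]
```

View pics/side6.png

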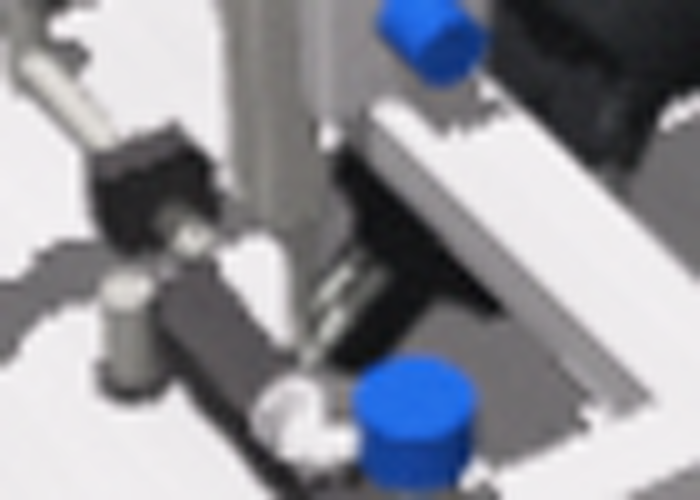

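```bash
python3 -m creep '[{"grip":0,"linear":[-0.35,0,0.36],"rot":[0,0,0]},{"grip":0,"linear":[-0.35,0,0.36],"rot":[0,0,0]}]'|grep force
python3 -c "
from h import *; report()" | head -1
python3 -m creep '[{"grip":0,"linear":[-0.35,0,0.36],"rot":[0,0,0]}]'|grep force
python3 -m creep '[{"grip":0,"linear":[-0.35,0,0.36],"rot":[0,0,0]}]'|grep force
python3 -c "
from h import *; report()" | head -1
```

```text
force: [-1.7, -0.8, -1.2]
t 15.82 frame [ -15.8 -171.    25.5] F_frame [-1.6 -1.  -1.2] q [-0.19  0.61  1.99  2.95  0.27  1.71] grip 0.0
force: [-8.1, 0.6, 4.8]
force: [-13.6, -0.3, 7.5]
t 15.98 frame [ -15.5 -170.9   25.2] F_frame [-13.5  -1.8   7.5] q [-0.19  0.61  1.98  2.95  0.27  1.71] grip 0.0
```

The force rose to 13.6 N within 0.5 mm, so the bar is on its stop. Backing off gently and checking it stays.

```bash
python3 -m creep '[{"grip":0,"linear":[0.7,0,-0.7],"rot":[0,0,0]},{"grip":0,"linear":[1.4,0,-1.4],"rot":[0,0,0]},{"grip":0,"linear":[4,0,-4],"rot":[0,0,0]},{"grip":0,"linear":[7,0,-7],"rot":[0,0,0]},{"grip":0,"linear":[10,0,-10],"rot":[0,0,0]},{"grip":0,"linear":[14,0,-14],"rot":[0,0,0]},{"grip":0,"linear":[14,0,-14],"rot":[0,0,0]},{"grip":0,"linear":[10,0,-14],"rot":[0,0,0]},{"grip":0,"linear":[4,0,-14],"rot":[0,0,0]},{"grip":0,"linear":[0,0,0],"rot":[0,0,0]}]'
python3 - <<'E'
from h import *; from rig import imaging; import cv2
s,T,F=report(); to(T,F,s,(-110,-388,75))
for n,(a,b,c,d) in {"top":(140,215,185,325),"side":(185,235,215,285)}.items():
    p,_=imaging.capture(n); cv2.imwrite(f"pics/{n}7.png",cv2.resize(p[a:b,c:d,::-1],None,fx=5.5 if n=="top" else 10,fy=5.5 if n=="top" else 10,interpolation=cv2.INTER_CUBIC)); np.savez(f"/tmp/{n}7.npz",p=p,d=_,**imaging.camera_params(n))
E
```

```text
time_s: 16.82
eef_pos: [520.0, 23.2, 32.9]
ee_rot: [0.393, 0.057, 0.917, -0.024]
force: [0.3, -0.4, 0.8]
grip_width: 0.002
t 16.82 frame [-119.  -169.7   32.9] F_frame [ 0.4 -0.3  0.8] q [-0.21  0.48  2.27  2.98  0.42  1.66] grip 0.0
tool axes in frame (cols)
 [[-0.69   0.009  0.724]
 [ 0.007  1.    -0.006]
 [-0.724  0.001 -0.69 ]]
tool shift [ -38.3 -218.1  -21.1]
```

View pics/side7.png

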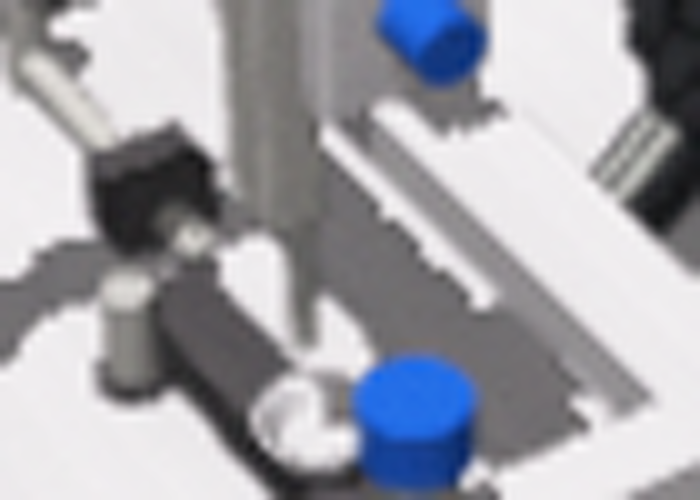

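View pics/top7.png

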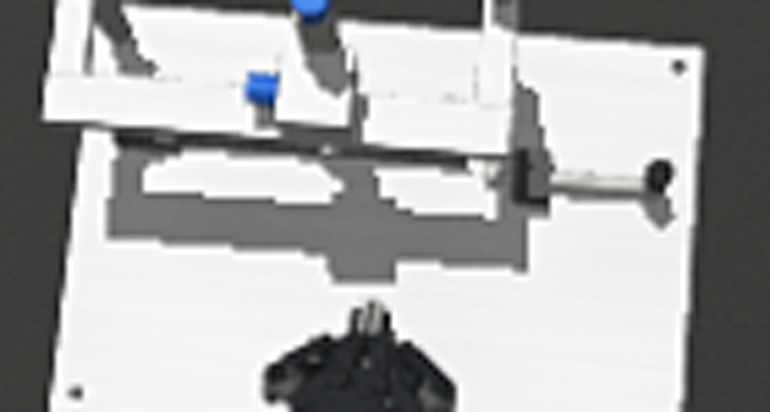

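The bar stayed against the stop at side zoom (165,300), and the top view shows only its near edge under the beam. Now moving sideways to the outer side of the bolt handle.

```bash
python3 -m creep '[{"grip":0,"linear":[-10,0,-8],"rot":[0,0,0]},{"grip":0,"linear":[-10,-10,-8],"rot":[0,0,0]},{"grip":0,"linear":[-10,-22,-5],"rot":[0,0,0]},{"grip":0,"linear":[-8,-24,0],"rot":[0,0,0]},{"grip":0,"linear":[0,-24,0],"rot":[0,0,0]},{"grip":0,"linear":[0,-24,0],"rot":[0,0,0]},{"grip":0,"linear":[0,-24,0],"rot":[0,0,0]},{"grip":0,"linear":[0,-24,0],"rot":[0,0,0]},{"grip":0,"linear":[0,-24,0],"rot":[0,0,0]},{"grip":0,"linear":[0,-24,0],"rot":[0,0,0]},{"grip":0,"linear":[0,-18,0],"rot":[0,0,0]},{"grip":0,"linear":[0,0,0],"rot":[0,0,0]}]'
python3 - <<'E'
from h import *
s,T,F=report(); to(T,F,s,(-8,-388,52))
E
```

```text
time_s: 17.92
eef_pos: [506.5, -198.9, 74.9]
ee_rot: [0.394, 0.058, 0.917, -0.025]
force: [0.3, 0.5, -1.1]
grip_width: -0.002
t 17.92 frame [-107.1 -392.    74.9] F_frame [ 0.2  0.5 -1.1] q [-0.82  0.39  2.18  1.79  0.49  2.38] grip -0.0
tool axes in frame (cols)
 [[-0.688  0.013  0.726]
 [ 0.009  1.    -0.01 ]
 [-0.726 -0.001 -0.688]]
tool shift [-51.5   5.3  87.7]
```

```bash
python3 -m creep '[{"grip":0,"linear":[-6,0,10],"rot":[0,0,0]},{"grip":0,"linear":[-6,0,10],"rot":[0,0,0]},{"grip":0,"linear":[-6,0,10],"rot":[0,0,0]},{"grip":0,"linear":[-6,0,10],"rot":[0,0,0]},{"grip":0,"linear":[-6,0,10],"rot":[0,0,0]},{"grip":0,"linear":[0,0,0],"rot":[0,0,0]}]'
python3 - <<'E'
from h import *; from rig import imaging; import cv2
s,T,F=report(); to(T,F,s,(-8,-388,52))
for n,(a,b,c,d) in {"top":(140,235,205,345),"side":(150,250,180,300)}.items():
    p,_=imaging.capture(n); cv2.imwrite(f"pics/{n}8.png",cv2.resize(p[a:b,c:d,::-1],None,fx=5,fy=5,interpolation=cv2.INTER_CUBIC))
E
```

```text
time_s: 18.42
eef_pos: [564.1, -201.6, 61.7]
ee_rot: [0.394, 0.056, 0.917, -0.024]
force: [0.1, -0.6, -0.4]
grip_width: -0.004
t 18.42 frame [ -49.6 -388.1   61.7] F_frame [ 0.1 -0.6 -0.4] q [-0.72  0.5   2.04  1.82  0.44  2.43] grip -0.0
tool axes in frame (cols)
 [[-0.688  0.008  0.726]
 [ 0.006  1.    -0.006]
 [-0.726  0.001 -0.688]]
tool shift [-21.6   0.4  36.8]
```

View pics/side8.png

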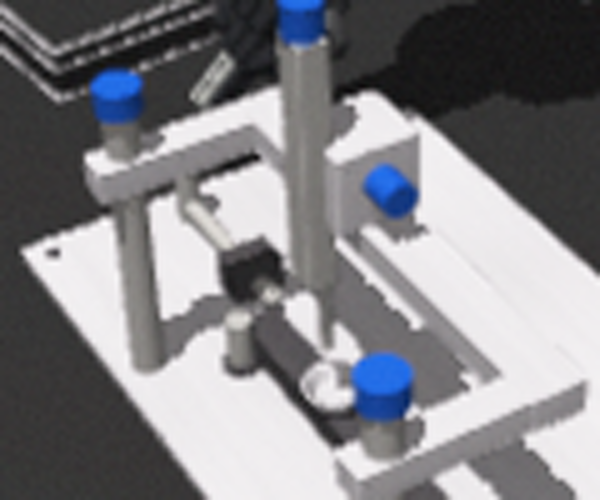

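View pics/top8.png

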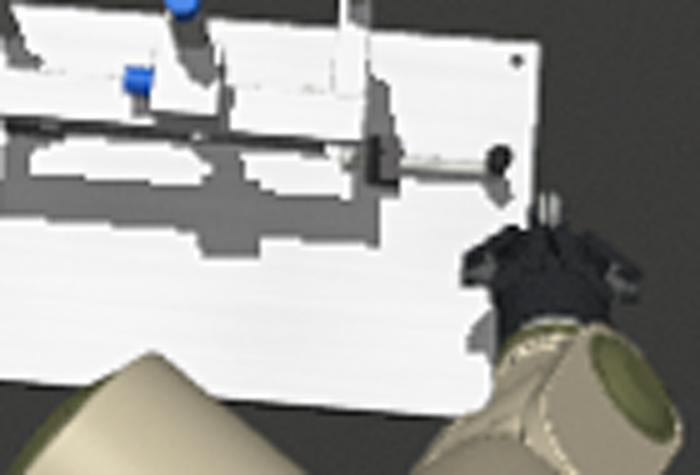

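The fingers are beside the handle at top zoom (548,210), with the knob at (498,158). I'll extend so the finger flank reaches across the post, then push +y.

```bash
python3 -m creep '[{"grip":0,"linear":[-4.3,0,7.4],"rot":[0,0,0]},{"grip":0,"linear":[-4.3,0,7.4],"rot":[0,0,0]},{"grip":0,"linear":[-4.3,0,7.4],"rot":[0,0,0]},{"grip":0,"linear":[-4.3,0,7.4],"rot":[0,0,0]},{"grip":0,"linear":[-4.3,0,7.4],"rot":[0,0,0]},{"grip":0,"linear":[0,4,0],"rot":[0,0,0]},{"grip":0,"linear":[0,6,0],"rot":[0,0,0]},{"grip":0,"linear":[0,4,0],"rot":[0,0,0]}]'
python3 - <<'E'
from h import *
s,T,F=report()
E
python3 -m creep '[{"grip":0,"linear":[0,3,0],"rot":[0,0,0]},{"grip":0,"linear":[0,3,0],"rot":[0,0,0]},{"grip":0,"linear":[0,3,0],"rot":[0,0,0]},{"grip":0,"linear":[0,3,0],"rot":[0,0,0]},{"grip":0,"linear":[0,3,0],"rot":[0,0,0]}]'
python3 - <<'E'
from h import *; from rig import imaging; import cv2
s,T,F=report()
for n,(a,b,c,d) in {"top":(140,235,205,345),"side":(150,250,180,300)}.items():
    p,_=imaging.capture(n); cv2.imwrite(f"pics/{n}9.png",cv2.resize(p[a:b,c:d,::-1],None,fx=5,fy=5,interpolation=cv2.INTER_CUBIC))
E
```

```text
time_s: 19.18
eef_pos: [605.2, -192.2, 51.7]
ee_rot: [0.393, 0.057, 0.917, -0.024]
force: [0.7, -2.3, -1.8]
grip_width: -0.002
t 19.18 frame [  -9.8 -374.1   51.7] F_frame [ 1.  -2.2 -1.8] q [-0.64  0.57  1.94  1.84  0.38  2.48] grip -0.0
tool axes in frame (cols)
 [[-0.689  0.01   0.724]
 [ 0.007  1.    -0.006]
 [-0.724  0.001 -0.689]]
time_s: 19.6
eef_pos: [607.1, -178.0, 51.9]
ee_rot: [0.394, 0.057, 0.917, -0.024]
force: [-1.7, -1.9, -1.7]
grip_width: 0.0
t 19.6 frame [  -9.6 -359.7   51.9] F_frame [-1.5 -2.1 -1.7] q [-0.61  0.56  1.95  1.89  0.37  2.45] grip 0.0
tool axes in frame (cols)
 [[-0.689  0.01   0.725]
 [ 0.007  1.    -0.007]
 [-0.725  0.001 -0.689]]
```

View pics/side9.png

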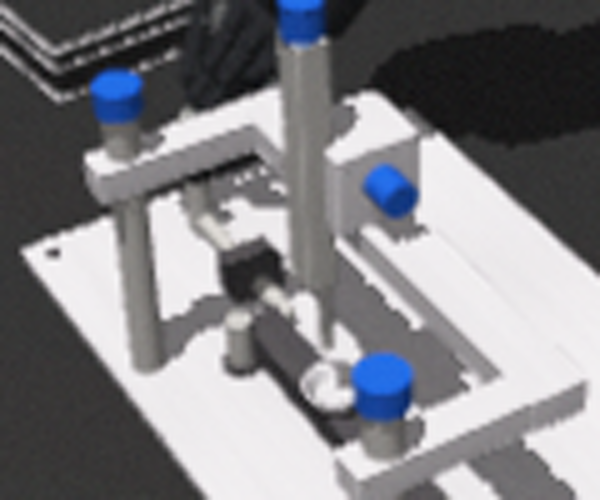

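View pics/top9.png

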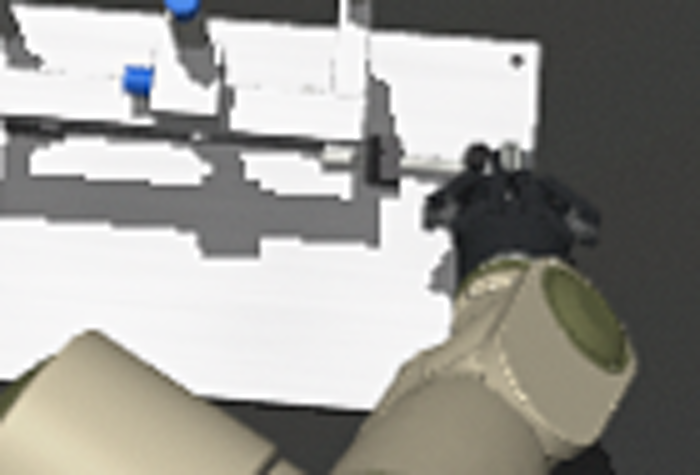

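The rod nose (top zoom 335,152) is passing behind the bar's near side, at about 2 N. Pushing on.

```bash
python3 -m creep '[{"grip":0,"linear":[0,3,0],"rot":[0,0,0]},{"grip":0,"linear":[0,3,0],"rot":[0,0,0]},{"grip":0,"linear":[0,3,0],"rot":[0,0,0]},{"grip":0,"linear":[0,3,0],"rot":[0,0,0]}]' | grep force
python3 -m creep '[{"grip":0,"linear":[0,3,0],"rot":[0,0,0]},{"grip":0,"linear":[0,3,0],"rot":[0,0,0]},{"grip":0,"linear":[0,2,0],"rot":[0,0,0]}]' | grep force
python3 -m creep '[{"grip":0,"linear":[0,1.5,0],"rot":[0,0,0]},{"grip":0,"linear":[0,1,0],"rot":[0,0,0]}]' | grep force
python3 -c "
from h import *; report()" | head -1
```

```text
force: [-1.0, -1.4, 1.3]
force: [-1.0, -2.0, 0.6]
force: [-2.6, -1.6, 0.5]
t 20.45 frame [  -9.1 -337.2   52. ] F_frame [-2.4 -1.9  0.5] q [-0.57  0.56  1.96  1.97  0.34  2.4 ] grip -0.0
```

```bash
python3 -m creep '[{"grip":0,"linear":[0,1,0],"rot":[0,0,0]},{"grip":0,"linear":[0,1,0],"rot":[0,0,0]},{"grip":0,"linear":[0,1,0],"rot":[0,0,0]}]' | grep force
python3 -m creep '[{"grip":0,"linear":[0,0.8,0],"rot":[0,0,0]},{"grip":0,"linear":[0,0.7,0],"rot":[0,0,0]}]' | grep force
python3 -c "
from h import *; report()" | head -1
```

```text
force: [-1.5, -1.5, 0.3]
force: [-1.9, -7.3, 1.4]
t 20.87 frame [  -9.1 -333.3   52. ] F_frame [-1.  -7.5  1.4] q [-0.56  0.56  1.97  1.99  0.34  2.39] grip -0.0
```

```bash
python3 -m creep '[{"grip":0,"linear":[0,0.5,0],"rot":[0,0,0]},{"grip":0,"linear":[0,0,0],"rot":[0,0,0]}]' | grep force
python3 -m creep '[{"grip":0,"linear":[0,0.4,0],"rot":[0,0,0]},{"grip":0,"linear":[0,0,0],"rot":[0,0,0]}]' | grep force
python3 - <<'E'
from h import *; from rig import imaging; import cv2
s,T,F=report()
for n,(a,b,c,d) in {"top":(140,235,205,345),"side":(170,245,200,290)}.items():
    p,_=imaging.capture(n); cv2.imwrite(f"pics/{n}10.png",cv2.resize(p[a:b,c:d,::-1],None,fx=5 if n=="top" else 8,fy=5 if n=="top" else 8,interpolation=cv2.INTER_CUBIC))
E
```

```text
force: [-2.5, -6.7, 0.9]
force: [-3.1, -7.6, -0.1]
t 21.2 frame [  -9.2 -333.3   52. ] F_frame [-2.2 -7.9 -0.1] q [-0.56  0.56  1.97  1.99  0.34  2.39] grip -0.0
tool axes in frame (cols)
 [[-0.689  0.012  0.724]
 [ 0.009  1.    -0.009]
 [-0.724 -0.    -0.689]]
```

View pics/side10.png

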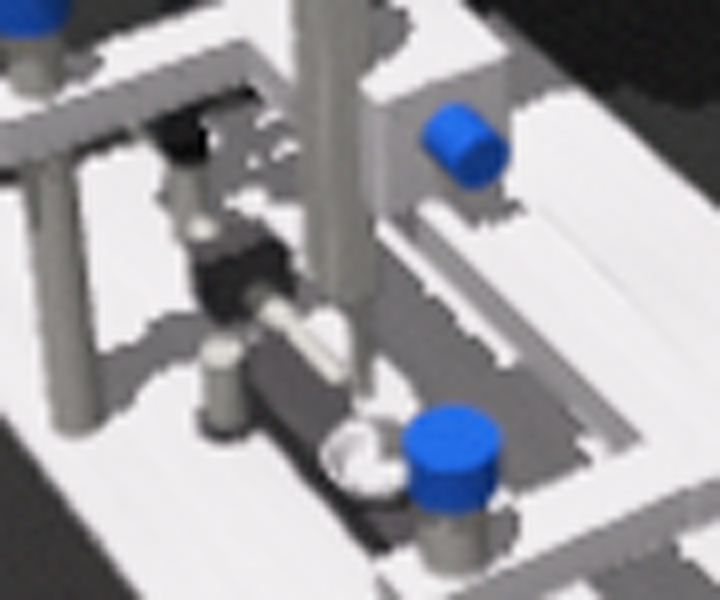

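View pics/top10.png

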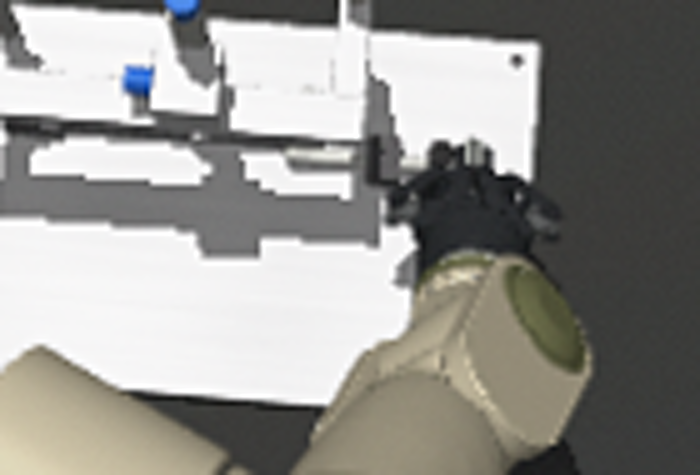

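The rod now lies behind the bar, and the force rose to 8 N with no more motion. I'll measure the knob and rod nose against the fully-in position.

Run:
```python
from h import *
p,d,*c=load("top0"); p2,d2,*c2=load("side0")
for n,uv,h in [("knob now",(442,152),69),("nose top",(288,156),23)]:
    q=ray(c,[205+uv[0]/5-.4,140+uv[1]/5-.4],h)[0]; print(n,w2f(q).round(1))
q=ray(c,[205+498/5-.4,140+157/5-.4],69)[0]; print("knob before",w2f(q).round(1))
for uv,h in [((348,375),23),((185,140),69)]:
    q=ray(c2,[200+uv[0]/8-.4,170+uv[1]/8-.4],h)[0]; print("side",w2f(q).round(1))
for f in [(-19.5,-306,69),(-19.5,-190,23),(-19.5,-192,23),(-19.5,-197,23)]:
    X=f2w(*f); print(f,'top',((proj(c,X)[0]-[205,140]+.4)*5).round(),'side',((proj(c2,X)[0]-[200,170]+.4)*8).round())
```

```text
knob now [ -20.5 -306.4   69. ]
nose top [ -21.4 -193.8   23. ]
knob before [ -20.9 -346.9   69. ]
side [ -22.1 -196.9   23. ]
side [ -12.8 -300.3   69. ]
(-19.5, -306, 69) top [442. 151.] side [194. 127.]
(-19.5, -190, 23) top [283. 153.] side [351. 388.]
(-19.5, -192, 23) top [286. 153.] side [349. 385.]
(-19.5, -197, 23) top [293. 154.] side [342. 377.]
```

```bash
python3 -m creep '[{"grip":0,"linear":[0,0.8,0],"rot":[0,0,0]},{"grip":0,"linear":[0,0.8,0],"rot":[0,0,0]},{"grip":0,"linear":[0,0.5,0],"rot":[0,0,0]}]' | grep force
python3 -c "
from h import *; report()" | head -1
```

```text
force: [-5.9, -17.9, 0.8]
t 21.55 frame [  -9.2 -332.9   52. ] F_frame [ -3.9 -18.5   0.8] q [-0.55  0.55  1.97  2.    0.33  2.39] grip 0.0
```

The force went up to 18.5 N with only 0.4 mm of motion, and the knob measures y = -306.4 against -306 expected, so the bolt is fully in. Backing off in -y, then withdrawing clear.

```bash
python3 -m creep '[{"grip":0,"linear":[0,-2,0],"rot":[0,0,0]},{"grip":0,"linear":[0,-6,0],"rot":[0,0,0]},{"grip":0,"linear":[0,-10,0],"rot":[0,0,0]},{"grip":0,"linear":[0,-10,0],"rot":[0,0,0]},{"grip":0,"linear":[4,-5,-10],"rot":[0,0,0]},{"grip":0,"linear":[6,0,-15],"rot":[0,0,0]},{"grip":0,"linear":[6,0,-20],"rot":[0,0,0]},{"grip":0,"linear":[6,0,-20],"rot":[0,0,0]},{"grip":0,"linear":[0,0,-20],"rot":[0,0,0]},{"grip":0,"linear":[0,0,-20],"rot":[0,0,0]},{"grip":0,"linear":[0,0,0],"rot":[0,0,0]}]'
python3 - <<'E'
from h import *; from rig import imaging; import cv2
s,T,F=report()
for n,(a,b,c,d) in {"top":(110,235,130,290+50),"side":(170,245,200,290)}.items():
    p,_=imaging.capture(n); k=3.6 if n=="top" else 8
    cv2.imwrite(f"pics/{n}11.png",cv2.resize(p[a:b,c:d,::-1],None,fx=k,fy=k,interpolation=cv2.INTER_CUBIC))
    cv2.imwrite(f"pics/{n}11f.png",p[:,:,::-1])
E
```

```text
time_s: 22.47
eef_pos: [514.8, -169.4, 110.1]
ee_rot: [0.394, 0.057, 0.917, -0.024]
force: [0.4, -0.6, -0.9]
grip_width: -0.004
t 22.47 frame [-102.2 -361.7  110.1] F_frame [ 0.5 -0.5 -0.9] q [-0.74  0.29  2.18  1.66  0.44  2.59] grip -0.0
tool axes in frame (cols)
 [[-0.688  0.01   0.726]
 [ 0.007  1.    -0.007]
 [-0.726 -0.    -0.688]]
```

View pics/side11.png

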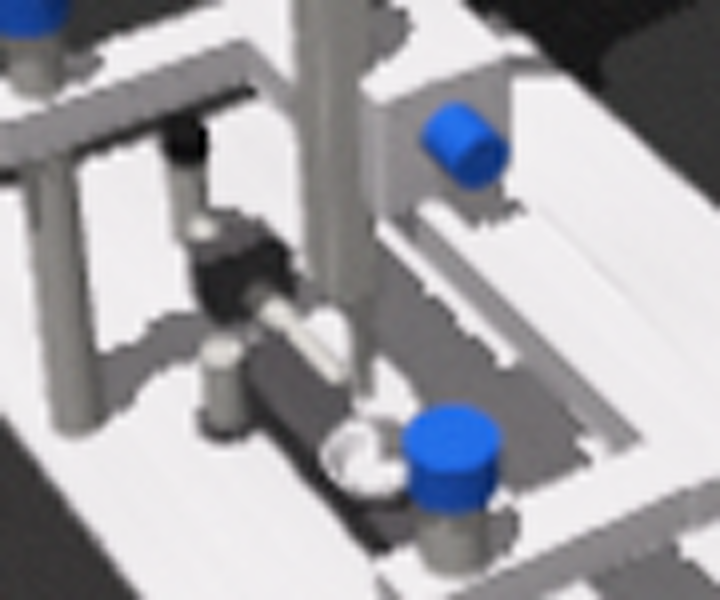

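View pics/top11f.png

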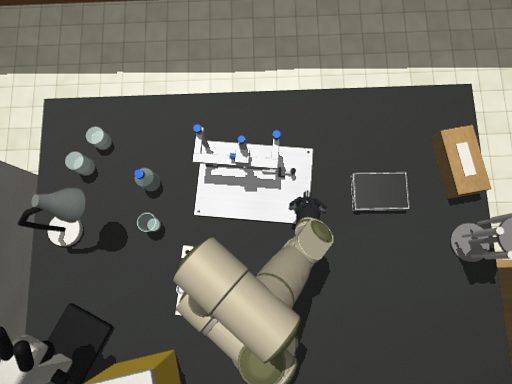

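View pics/top11.png

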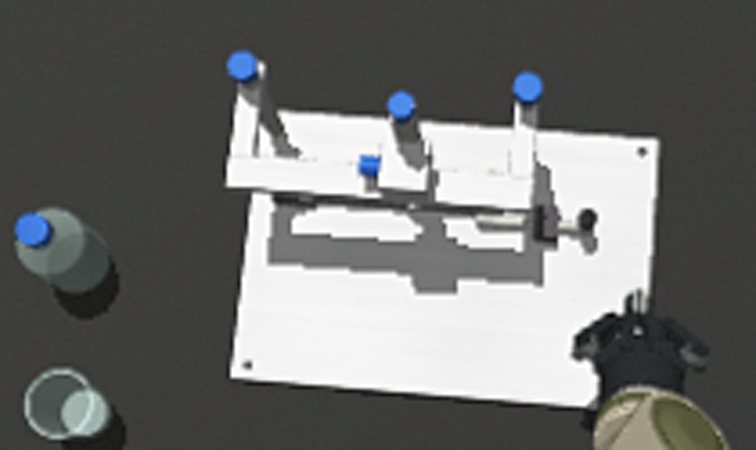

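The bar is on the stop and the rod lies behind it. The knob is at top pixel (293,170), unchanged after release. The bottle, beaker and case are where they were, and the robot is clear. Handing in.

```bash
python3 -c "
from rig import ctrl; print(ctrl.finish_job())"
```

```text
the job is handed in; nothing more can be done
None
```

The bar is home against its stop post and the locking bolt is fully in behind it. I handed the job in after about 22.5 s of robot time; no verdict was reported.

- **Bar:** I pushed it with the closed fingers tilted about 46° to clear the gantry. The wrist had to be turned over first to reach that pose. The bar moved with about 2–3 N, and I stopped when the force reached about 14 N at the stop. It stayed there after I backed off.
- **Bolt:** I pushed it in by its handle with about 2 N until it hit its end stop, where the force rose to about 18 N. From the top camera, the knob was at y = -306.4 mm, against -306 expected for fully in, and it was unchanged after release.
- **Surroundings:** In the last pictures the bottle, beaker, case and gantry look undisturbed, and the robot is touching nothing.
- **Disagreements:** The rod nose read 4–7 mm short of its ideal y = -190 mm in the two views, and the knob in the side view read about 6 mm past fully in. I put these down to picking pixels on a partly hidden rounded end and to camera calibration, because the end-stop force and the top-view knob position agree.

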